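# Set the stereo microscope to dark field

### The arm

A 6-joint arm with a two-finger parallel gripper is mounted at the origin on the work surface. World frame = base frame: x ahead of the robot, y to its left, z up, the work surface at z = 0. Lengths are in m, angles in rad, forces in N, time in s.
With the tool pointing down it reaches from about 0.25 to 0.775 m from the base axis. Payload 4 kg.
Tool frame: the origin (TCP) lies at the very end of the fingers, on their centre line; the grasp point (between the pads) lies 19 mm behind it; z points along the fingers, y is the line along which they close (so a half turn about z gives the same grasp; the last joint's range is limited). The gripper opens to 94 mm and grips with 3 to 60 N. Pads are 16 mm wide; open, the fingers measure 119 mm over their backs; the gripper's body (75 mm by 177 mm) begins 78 mm behind the grasp point.
Start: joints at [-1.332, 0.087, 1.371, -0, 1.684, -0.103], TCP at [0.184, -0.518, 0.206] pointing down, gripper open.
Joint ranges: [-3.1, 3.1], [-0.76, 2.03], [0.27, 2.55], [-1.08, 4.22], [0.17, 2.65], [-2.57, 2.57]. Speed limits (rad/s): [2.79, 2.79, 3.14, 3.14, 3.14, 3.14].

### API

Orientations are given as [roll, pitch, yaw] about the fixed x, y, z axes, in that order (R = Rz(yaw) Ry(pitch) Rx(roll)).
In Python, from bench import robot, snapshot, finder gives the robot as it stands.
- The arm moves only by the tool drive_tool, never from a script. Its argument "deltas" is text: rows parted by semicolons, each of 7 numbers parted by spaces: the shift along the tool's x, y, z each as a share of 100 mm, from -1 to 1, then the turn, a rotation vector about the tool's x, y, z each as a share of 90 degrees, from -1 to 1, then the finger opening in mm, from 0 to 94. In form: tx ty tz rx ry rz gripper; .... A call has 1 to 5 rows; each row is the pose to reach, as a shift and turn from the pose commanded when the call began, along the tool's axes at that moment; what a row does not reach only later rows make up. A row lasts 1/10 s, in which the tool goes at most 50 mm and 8.59 degrees, less where a joint would pass 70% of its speed; a pose out of reach is approached as far as the arm can. A call with a number of a shift or a turn outside -1 to 1 is refused whole. A call with a gripper value outside its range is refused whole. The fingers move at their own pace and stop on an object; the grip force is fixed at half the most. Time passes only in rows, so rows that repeat a pose let the fingers close. It gives the time, the measured TCP pose, the force, the opening and the grip force at its end, in the units of the state.
- robot.get_obs(): the state, without advancing time (a new reading comes with each control period).
- snapshot(name): name is "scene" or "top"; returns a dict with "img" (480x640x3 uint8, red, green, blue), "fx", "fy", "cx", "cy" (pixels), "T" (4x4, takes a point from camera to world coordinates). Camera axes: x right, y up, looking along -z (the intrinsics and any distortion apply to the point x, -y, -z); pixel columns grow to the right and rows downward; lengths in m; the calibration is good to about 2 mm. A picture is of the moment at which its call begins. There is no depth.
- robot.close_job(): hands the job in; it is judged then, once.
Trained networks look in the newest picture that a camera, given by its name, has taken for a name from the list of things; names that differ only in an ending like _2 or _b are one class to them, and where a whole thing is asked for, a point or a joint stands for the part that bears it (a point fixed in the world has none). Each returns a list of dicts, best first, with "confidence" (0 to 1); they miss things now and then, are a little off and sometimes report something else, mostly with a low value. They report only what shows in the picture. A call takes as long as a camera call.
- finder.look_for(camera, thing): "xy" ([column, row] in pixels, amid what is visible of it).
- finder.masks_of(camera, thing): "region" (480x640 bool, what is visible of it) and "xy" ([column, row] in pixels, amid what is visible of it).
- finder.landmark_of(camera, thing): "xy" ([column, row] in pixels: a listed point, or the origin of a listed thing).
The state is a dict: "time": time; "joint_positions": joint angles; "qvel": joint speeds; "joint_torque": joint torques, N m; "tool_pos": TCP position; "ee_rot": TCP orientation; "wrist_force": force on the tool from outside, world axes, zero at the start; "wrist_torque": the same for the moment, N m; "width": finger opening in m; "finger_force": force on a finger pad.
Only numpy, scipy, OpenCV 4.12 (cv2) and the standard library are available. Lean on these libraries where they do the work, as an engineer would, in place of code of your own. Each camera call takes 0.05 s, during which the arm holds its last target. There are 200 camera calls.

### The job

Get the stereo microscope ready for reading fish ear bones in dark field: switch on the base lamp by pressing down the raised end of the rocker switch on the deck, and push the contrast lever on the side of the base along its slot, past its first click stop, all the way to the second stop at the end. Only push with the fingers: do not grip the lever between them, and leave the dish on the stage, the jar, the vial and the forceps where they are.

Things in the scene. Friction and masses are not known exactly. Their poses are not given: they have to be found in the camera images.
- scope: Stereo microscope, fixed on the bench. White base 300 (x) x 320 (y) x 60 mm high; origin at the centre of its underside, on the bench, z up. Its -x wall, 150 mm from the origin, is the control flank with the lever slot and roughly faces the robot. The operator's side (eyepieces) is +y; the steel pillar stands at the -y end. A 110 mm glass stage plate lies flush in the deck.
- objective (a point): Middle of the objective's underside, 176 mm above the bench, over x 0, y +20 mm in the scope's frame (axes as the scope's). The head above it stays within 58 mm of this axis in scope x, from 50 mm behind (-y) to 70 mm before it (+y), up to 350 mm; its two eyepieces slope up from there to 120 mm before it, 415 mm above the bench.
- focus_axis (a point): Middle of the focus knobs' axle on the pillar, 238 mm above the bench (axes as the scope's). The two black knobs are 42 mm in diameter and reach 69 mm from this point along scope x either way; the pillar is 28 mm thick.
- lever_knob (a point): Centre of the contrast lever's upright black thumb paddle: 18 (scope x) x 14 (scope y, the way it slides) x 36 mm high, 28 to 64 mm above the bench. It stands 38 mm out from the control flank (29 mm free between) on a flat steel shank 35 mm above the bench. It starts at y +35 mm in the scope's frame and slides straight towards the pillar (scope -y).
- lever (a joint): Travel of the contrast lever in m: 0 to 0.003 at the start (bright field, the slot's end nearest the operator), first click stop 0.024, second stop 0.048 (dark field, solid end nearest the pillar). Spring-indexed: about 6 N push it out of its first place and again out of the first click stop; beyond 0.037 it snaps into the second stop by itself and stays there.
- rocker_end (a point): Point on the top of the lamp rocker where a finger presses: 14 mm from its pivot towards scope -x, mid-width, about 71 mm above the bench while off. The black key is 36 (scope x) x 24 mm, a shallow V on top, in a 46 x 32 mm bezel on the deck (bezel top 63 mm above the bench); pivot at x -118, y +105 mm in the scope's frame.
- rocker (a joint): Tilt of the lamp rocker in rad: 0 = off (end nearest the flank raised, its edge 72 mm above the bench), 0.30 = on (that end down, edge about 67 mm above the bench). About 4 N on the raised end; it snaps over beyond the half way and stays.
- dish: Glass petri dish 60 mm wide, 14 mm high, loose on the stage plate under the head; origin at the centre of its underside. To be left alone.
- jar: Glass jar 42 mm wide, 62 mm high, standing loose on the bench beside the control flank; origin at the centre of its underside. To be left alone.
- vial: Amber glass vial with black cap, 32 mm wide, 70 mm high, standing loose on the bench beside the control flank; origin at the centre of its underside. To be left alone.
- forceps: Steel forceps 130 mm long, 8 mm high, lying loose on the bench in front of the base (scope +y side); origin at the middle of the length, on the bench. To be left alone.

How it is judged:
At the end, for the whole second after the job is handed in: The contrast lever stands at its second stop (within 3.5 mm of the end of its travel), the lamp rocker is tipped to on, and dish, jar, vial and forceps are upright and within 12 mm of where they were (value of joint lever above 0.0445 m and value of joint rocker above 0.24 rad and distance of each of dish, jar, vial, forceps from where it was at the start of the episode below 0.012 m and angle between each of jar, vial's own z axis and vertical below 0.1 rad); the robot touches nothing.
It fails at once if the lever is gripped between the fingers (contact force between the fingers and lever_c0 above 6 N and contact force between the fingers and lever_c1 above 6 N).
It fails at once if the dish, the jar, the vial or the forceps is moved or lifted more than 20 mm, or knocked over (distance of any of dish, jar, vial, forceps from where it was at the start of the episode above 0.02 m or angle between any of jar, vial's own z axis and vertical above 0.5 rad).
It also fails if it takes over 48 s, if anything falls off the work surface, if the arm or the gripper's body presses on something with over 40 N, if the wrist force passes 120 N, or if a joint passes its speed limit or range.

## Working session

There is one attempt and no reset: what is moved stays moved. The work goes in short steps, Python scripts to look and compute and a tool call to move; the robot and the scene stay as the last step left them, time stands still between calls to the robot, and variables do not carry over. Pictures are saved under pics/ and viewed, at most 10 in all, crops included, and the job is handed in when it is done.

Besides the shell and the picture viewer there is one more tool, called after "Request:" as name(argument=value, ...) on one line, values as JSON. drive_tool: Moves the arm, as the interface text tells. Shift numbers are shares of 100 mm and turn numbers shares of 90 degrees, none past 1 either way. Its arguments: {"type":"object","properties":{"deltas":{"type":"string"}},"required":["deltas"]}

```bash
mkdir -p pics
cat > h.py <<'E'
import numpy as np,cv2
from bench import robot,snapshot,finder
def ray(s,xy):
    d=np.array([(xy[0]-s['cx'])/s['fx'],-(xy[1]-s['cy'])/s['fy'],-1.]);T=np.array(s['T'])
    return T[:3,3],T[:3,:3]@d
def atz(s,xy,z):
    o,d=ray(s,xy);return o+d*(z-o[2])/d[2]
def tri(sa,a,sb,b):
    o1,d1=ray(sa,a);o2,d2=ray(sb,b);t=np.linalg.lstsq(np.c_[d1,-d2],o2-o1,rcond=None)[0]
    p,q=o1+d1*t[0],o2+d2*t[1];return (p+q)/2,np.linalg.norm(p-q)
E
python3 - <<'E'
from h import *
S={c:snapshot(c) for c in("scene","top")}
print(S['top'].keys())
for c in S: cv2.imwrite(f'pics/{c}0.png',S[c]['img'][:,:,::-1])
zs=dict(scope=0,objective=.176,focus_axis=.238,lever_knob=.046,rocker_end=.071,dish=.06,jar=0,vial=0,forceps=0)
for n,z in zs.items():
    for c in S:
        for r in finder.landmark_of(c,n)[:2]: print(n,c,np.round(r['xy'],1),round(r['confidence'],2),atz(S[c],r['xy'],z).round(4))
print(robot.get_obs())
E
```

```text
dict_keys(['img', 'fx', 'fy', 'cx', 'cy', 'T'])
scope scene [227.6 324.8] 0.93 [ 0.7028 -0.0872  0.    ]
scope top [361.4 306.6] 0.46 [ 0.5322 -0.0306  0.    ]
objective scene [224.1 247.2] 0.62 [ 0.7085 -0.0716  0.176 ]
objective top [389.8 189. ] 0.62 [ 0.7146 -0.0591  0.176 ]
focus_axis scene [169.8 185.7] 0.69 [ 0.6991 -0.1979  0.238 ]
focus_axis top [484.7 194.6] 0.62 [ 0.6923 -0.2023  0.238 ]
lever_knob scene [226.5 326.8] 0.72 [ 0.7416 -0.0468  0.046 ]
lever_knob scene [317.  268.2] 0.58 [ 0.5229 -0.0283  0.046 ]
lever_knob top [361.  309.4] 0.58 [ 0.5215 -0.0272  0.046 ]
rocker_end scene [322.4 287.8] 0.63 [0.5882 0.0334 0.071 ]
rocker_end top [330.5 269.4] 0.5 [0.589  0.0338 0.071 ]
dish scene [226.2 303.8] 0.93 [ 0.7117 -0.0757  0.06  ]
dish top [388.9 213.4] 0.89 [ 0.7063 -0.0715  0.06  ]
dish top [331.5 270. ] 0.28 [0.59   0.0319 0.06  ]
jar scene [370.2 317.9] 0.88 [0.5322 0.1002 0.    ]
jar top [292.1 297.9] 0.86 [0.5411 0.1056 0.    ]
vial scene [263.  250.3] 0.85 [ 0.4947 -0.1908  0.    ]
vial top [437.8 334.5] 0.74 [ 0.4873 -0.1799  0.    ]
forceps scene [311.4 397.5] 0.9 [0.7414 0.13   0.    ]
forceps top [284.9 199.1] 0.76 [0.7423 0.135  0.    ]
{'time': 1.0, 'joint_positions': array([-1.33209039e+00,  8.71629585e-02,  1.37067130e+00,  1.38238238e-05,
        1.68356218e+00, -1.03136618e-01]), 'qvel': array([-0.00046656, -0.00089363, -0.00025436, -0.00079319, -0.00138281,
       -0.00212402]), 'joint_torque': array([-1.23326630e-03, -3.40052319e+01, -3.02608788e+01,  7.14338897e-02,
        2.35735282e-02, -1.13805771e-05]), 'tool_pos': array([ 0.18436407, -0.51822339,  0.20554073]), 'ee_rot': array([3.14139607e+00, 6.53818308e-06, 3.41844106e-01]), 'wrist_force': array([-0.06184643,  0.35343657, -0.17708136]), 'wrist_torque': array([-0.00268716,  0.03237441, -0.01467884]), 'finger_force': 0.0, 'width': 0.0940346255027896}
```

Run:
```python
from h import *
P=np.array([[-.132,.105],[-.188,.035],[0,.02]]);Q=np.array([[.5886,.0336],[.5222,-.0278],[.7115,-.0653]])
p,q=P-P.mean(0),Q-Q.mean(0);a=np.arctan2((p[:,0]*q[:,1]-p[:,1]*q[:,0]).sum(),(p*q).sum())
R=np.array([[np.cos(a),-np.sin(a)],[np.sin(a),np.cos(a)]]);t=Q.mean(0)-R@P.mean(0)
print(a,t,(P@R.T+t-Q)*1e3)
print('jar/vial in scope',(np.array([[.537,.103],[.491,-.185]])-t)@R)
for c in("scene","top"):
    s=snapshot(c);im=s['img'][:,:,::-1].copy();T=np.linalg.inv(s['T'])
    def pr(x,y,z):
        w=R@[x,y]+t;v=T@[*w,z,1];return int(round(s['cx']+s['fx']*v[0]/-v[2])),int(round(s['cy']-s['fy']*v[1]/-v[2]))
    def poly(pts,col): cv2.polylines(im,[np.array([pr(*k) for k in pts])],True,col,1)
    poly([(-.15,-.16,.06),(.15,-.16,.06),(.15,.16,.06),(-.15,.16,.06)],(0,0,255))
    poly([(-.197,.028,.064),(-.179,.028,.064),(-.179,.042,.064),(-.197,.042,.064)],(0,255,0))
    poly([(-.141,.089,.063),(-.095,.089,.063),(-.095,.121,.063),(-.141,.121,.063)],(255,0,255))
    cv2.imwrite(f'pics/{c}1.png',im if c=='scene' else cv2.resize(im[150:390,220:540],(800,600),interpolation=cv2.INTER_CUBIC))
```

```text
-0.11617217185102133 [ 0.7071991  -0.08517102] [[-0.34050618  0.82149226]
 [ 2.32318357 -0.8156615 ]
 [-1.98267739 -0.00583076]]
jar/vial in scope [[-0.19086299  0.16717472]
 [-0.20317055 -0.12421595]]
```

View pics/scene1.png

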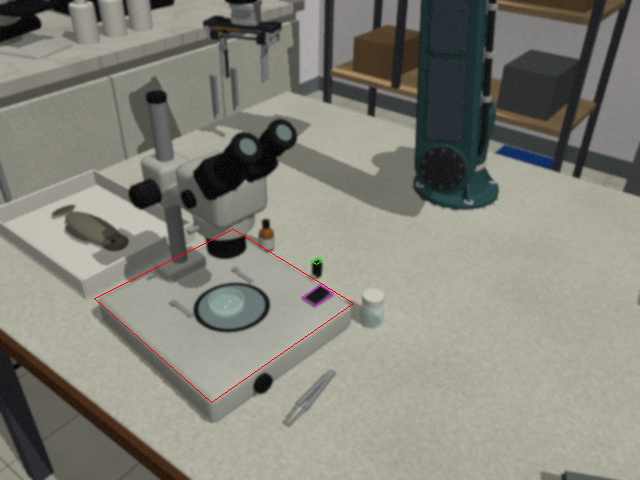

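View pics/top1.png

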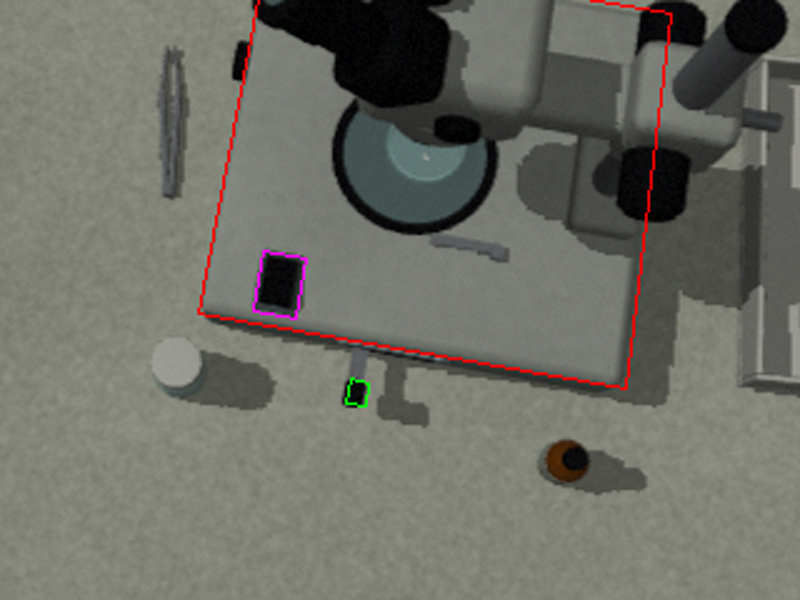

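Request:
drive_tool(deltas="0.2 -0.2 0 0 0 0.06 0; 0.4 -0.4 0 0 0 0.12 0; 0.6 -0.6 0 0 0 0.18 0; 0.8 -0.8 0 0 0 0.24 0; 1 -1 0 0 0 0.2917 0")

```text
time: 1.6
tool_pos: [0.2454, -0.3894, 0.2055]
ee_rot: [3.141, -0.0, -0.12]
wrist_force: [0.7, 0.2, -0.8]
width: 0.0574
finger_force: 0.0
```

Request:
drive_tool(deltas="0.2 -0.5 0 0 0 0 0; 0.4 -1 0 0 0 0 0; 0.4 -1 0 0 0 0 0")

```text
time: 1.9
tool_pos: [0.2981, -0.2922, 0.206]
ee_rot: [-3.141, -0.002, -0.111]
wrist_force: [-0.3, -0.8, 0.5]
width: 0.0335
finger_force: 0.0
```

Request:
drive_tool(deltas="0.2 -0.5 0 0 0 0 0; 0.4 -1 0 0 0 0 0; 0.4 -1 0 0 0 0 0")

```text
time: 2.2
tool_pos: [0.3493, -0.198, 0.2058]
ee_rot: [-3.141, -0.001, -0.11]
wrist_force: [0.5, -1.0, -0.3]
width: 0.0096
finger_force: 0.0
```

Request:
drive_tool(deltas="0.4 -0.5 0 0 0 0 0; 0.8 -1 0 0 0 0 0; 0.8 -1 0 0 0 0 0")

```text
time: 2.5
tool_pos: [0.4404, -0.1101, 0.2055]
ee_rot: [3.141, -0.001, -0.115]
wrist_force: [-0.6, -0.5, 0.0]
width: 0.0003
finger_force: 0.0
```

Request:
drive_tool(deltas="0.35 -0.5 0 0 0 0 0; 0.7 -1 0 0 0 0 0; 0.7 -1 0 0 0 0 0; 0.7 -1 0 0 0 0 0")

```text
time: 2.9
tool_pos: [0.5214, -0.019, 0.2046]
ee_rot: [3.141, 0.001, -0.113]
wrist_force: [-0.4, -0.2, -0.1]
width: 0.0004
finger_force: 0.0
```

```bash
cat >> h.py <<'E'
def toscope(p,a=-.1162,t=(.7072,-.0852)):
    c,s=np.cos(a),np.sin(a);d=np.array(p[:2])-t;return np.array([c*d[0]+s*d[1],-s*d[0]+c*d[1]])
E
python3 - <<'E'
from h import *
o=robot.get_obs();print(o['tool_pos'],o['ee_rot'],toscope(o['tool_pos']),o['width'])
for c in("top","scene"):
    s=snapshot(c)
    for n,z in(("lever_knob",.046),("rocker_end",.071)):
        for r in finder.landmark_of(c,n)[:2]:
            p=atz(s,r['xy'],z);print(c,n,r['confidence'],p,toscope(p))
        for r in finder.masks_of(c,n)[:2]:
            if r['region'].sum()<600:
                p=atz(s,r['xy'],z);print(c,n,'mask',r['region'].sum(),r['confidence'],p,toscope(p))
    if c=='top': cv2.imwrite('pics/t2.png',cv2.resize(s['img'][200:380,240:480,::-1],(800,600)))
E
```

```text
[ 0.52141401 -0.01904462  0.20455921] [ 3.14132206e+00  1.01013084e-03 -1.13393555e-01] [-0.19220309  0.04416947] 0.00041259088577606866
top rocker_end 0.26 [ 0.7548246  -0.24919757  0.071     ] [ 0.0663171 -0.1573701]
scene lever_knob 0.7 [ 0.51436873 -0.03064522  0.046     ] [-0.1978559   0.03183028]
scene lever_knob mask 192 0.67 [ 0.53194663 -0.02135737  0.046     ] [-0.18147335  0.04309345]
scene rocker_end 0.53 [0.5961795  0.03644832 0.071     ] [-0.12437556  0.1079564 ]
scene rocker_end mask 281 0.72 [0.6189281  0.04154282 0.071     ] [-0.10237102  0.11565399]
```

View pics/t2.png

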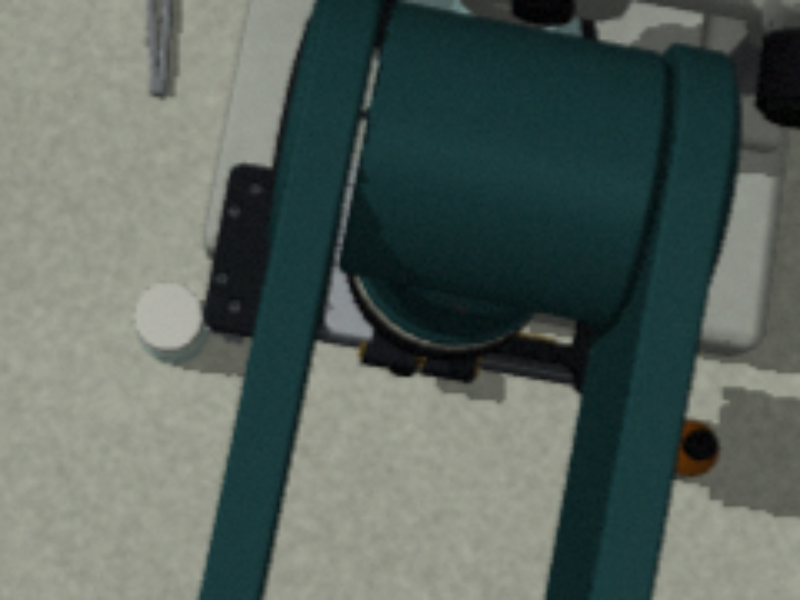

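Run:
```python
from h import *
s=snapshot("scene");cv2.imwrite('pics/s3.png',s['img'][:,:,::-1])
```

```text
(no output)
```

View pics/s3.png

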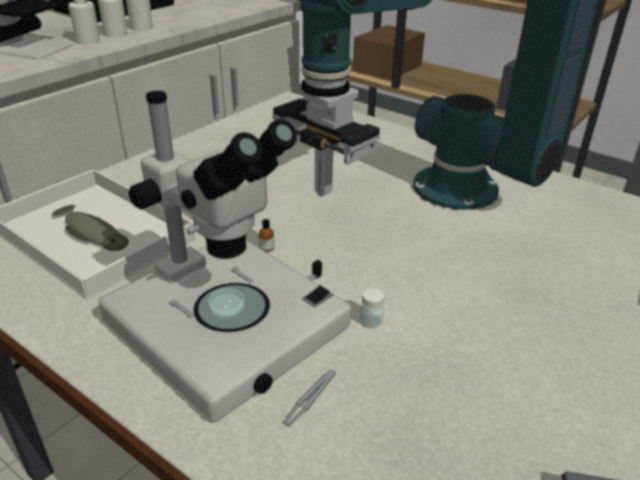

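Request:
drive_tool(deltas="0.04 -0.34 0 0 0 0 0; 0.04 -0.34 0.3 0 0 0 0; 0.04 -0.34 0.6 0 0 0 0; 0.04 -0.34 0.9 0 0 0 0; 0.04 -0.34 0.9 0 0 0 0")

```text
time: 3.95
tool_pos: [0.5243, 0.0137, 0.1106]
ee_rot: [3.141, 0.01, -0.116]
wrist_force: [-0.3, 0.3, 0.7]
width: 0.0006
finger_force: 0.0
```

Request:
drive_tool(deltas="0 0 0.3 0 0 0 0; 0 0 0.5 0 0 0 0; 0 0 0.74 0 0 0 0; 0 0 0.74 0 0 0 0; 0 0 0.74 0 0 0 0")

```text
time: 4.45
tool_pos: [0.5286, 0.0133, 0.0429]
ee_rot: [3.142, -0.001, -0.117]
wrist_force: [0.6, -0.5, 0.7]
width: -0.0
finger_force: 0.0
```

Run:
```python
from h import *
o=robot.get_obs();print(o['tool_pos'],o['ee_rot'],toscope(o['tool_pos']))
s=snapshot("scene");cv2.imwrite('pics/s4.png',cv2.resize(s['img'][180:360,200:440,::-1],(800,600)))
```

```text
[0.5286411  0.01325161 0.04291582] [ 3.14159148e+00 -1.44045582e-03 -1.16596677e-01] [-0.18876912  0.0770858 ]
```

View pics/s4.png

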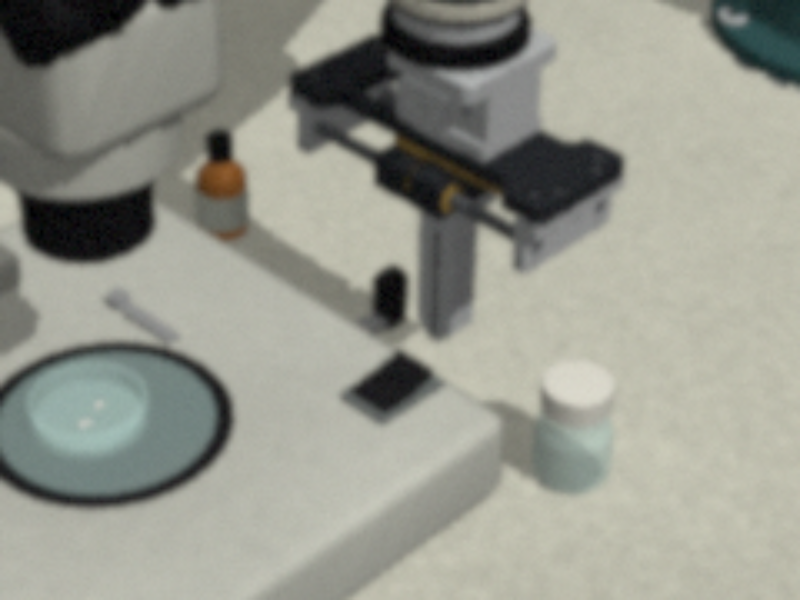

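The closed fingers stand operator-side of the paddle (crop ~(388,295), fingers ~(448,280)), in line, with the jar clear. Pushing now.

Request:
drive_tool(deltas="0 0.1 0 0 0 0 0; 0 0.2 0 0 0 0 0; 0 0.3 0 0 0 0 0; 0 0.4 0 0 0 0 0; 0 0.5 0 0 0 0 0")

```text
time: 5.0
tool_pos: [0.5227, -0.0364, 0.0425]
ee_rot: [-3.14, -0.002, -0.117]
wrist_force: [0.8, 7.4, 3.9]
width: 0.0005
finger_force: 3.8
```

Request:
drive_tool(deltas="0 0.05 0 0 0 0 0; 0 0.1 0 0 0 0 0; 0 0.14 0 0 0 0 0; 0 0.17 0 0 0 0 0; 0 0.17 0 0 0 0 0")

```text
time: 5.5
tool_pos: [0.5197, -0.054, 0.0411]
ee_rot: [3.141, 0.001, -0.117]
wrist_force: [0.6, 0.2, 0.1]
width: 0.0007
finger_force: 0.0
```

Run:
```python
from h import *
o=robot.get_obs();print(o['tool_pos'],o['ee_rot'],o['wrist_force'],toscope(o['tool_pos']))
```

```text
[ 0.51966568 -0.05396147  0.04107048] [ 3.14085208e+00  8.47874396e-04 -1.17249872e-01] [0.60667219 0.16652149 0.13373084] [-0.18989141  0.00928539]
```

Request:
drive_tool(deltas="0 0.02 0 0 0 0 0; 0 0.04 0 0 0 0 0; 0 0.05 0 0 0 0 0; 0 0.05 0 0 0 0 0")

```text
time: 5.9
tool_pos: [0.5196, -0.0553, 0.0412]
ee_rot: [-3.136, 0.001, -0.116]
wrist_force: [0.9, 6.3, 0.7]
width: 0.0004
finger_force: 3.7
```

Request:
drive_tool(deltas="0 -0.2 0 0 0 0 0; 0 -0.4 0 0 0 0 0; 0 -0.5 -0.3 0 0 0 0; 0 -0.7 -0.7 0 0 0 0; 0 -0.7 -0.7 0 0 0 0")

```text
time: 6.4
tool_pos: [0.5318, 0.0127, 0.1179]
ee_rot: [-3.141, -0.012, -0.114]
wrist_force: [-0.2, 0.3, 1.3]
width: 0.0005
finger_force: 0.0
```

Request:
drive_tool(deltas="0.25 -0.2 0 0 0 0 0; 0.5 -0.3 0 0 0 0 0; 0.5 -0.3 0 0 0 0 0; 0.5 -0.3 0 0 0 0 0")

```text
time: 6.8
tool_pos: [0.5801, 0.0351, 0.1104]
ee_rot: [3.141, 0.002, -0.116]
wrist_force: [0.0, 0.2, -0.6]
width: 0.0004
finger_force: 0.0
```

Run:
```python
from h import *
o=robot.get_obs();print(o['tool_pos'],o['ee_rot'],o['wrist_force'],toscope(o['tool_pos']))
s=snapshot("scene");cv2.imwrite('pics/s5.png',cv2.resize(s['img'][180:360,200:440,::-1],(800,600)))
for n,z in(("lever_knob",.046),("rocker_end",.071)):
  for r in finder.landmark_of('scene',n)[:2]:print(n,r['confidence'],toscope(atz(s,r['xy'],z)))
```

```text
[0.58005801 0.03506032 0.11036852] [ 3.14054086e+00  2.32291816e-03 -1.16098370e-01] [ 0.01390226  0.18120304 -0.57120156] [-0.14022742  0.10470865]
lever_knob 0.75 [-0.18432252 -0.00724808]
lever_knob 0.42 [-0.14792051  0.09143873]
rocker_end 0.49 [-0.13208367  0.11028978]
```

View pics/s5.png

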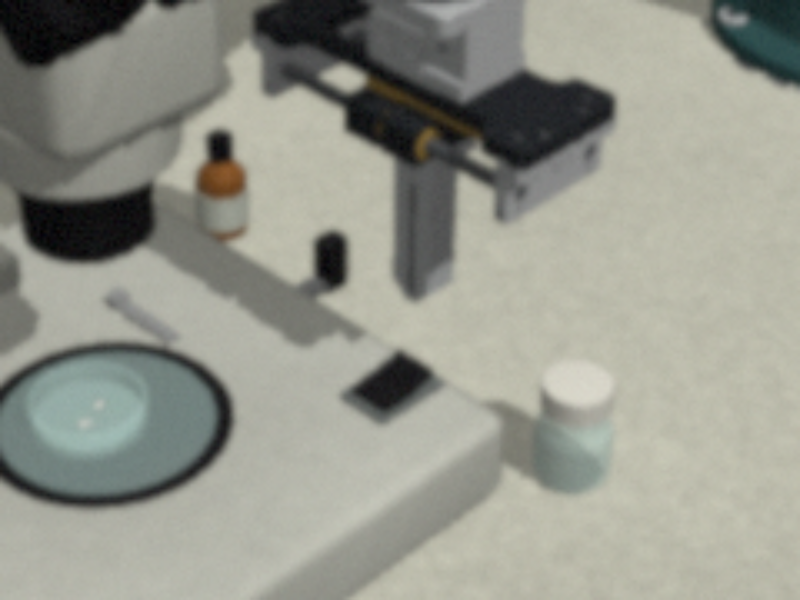

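Request:
drive_tool(deltas="0.04 0 0.15 0 0 0 0; 0.04 0 0.3 0 0 0 0; 0.04 0 0.37 0 0 0 0; 0.04 0 0.41 0 0 0 0; 0.04 0 0.44 0 0 0 0")

```text
time: 7.45
tool_pos: [0.5841, 0.0349, 0.0674]
ee_rot: [3.141, 0.002, -0.116]
wrist_force: [-4.8, 0.7, 10.8]
width: 0.0006
finger_force: 6.0
```

Request:
drive_tool(deltas="0 0 0 0 0 0 0; 0 0 0 0 0 0 0")

```text
time: 7.65
tool_pos: [0.585, 0.035, 0.0677]
ee_rot: [3.142, -0.001, -0.116]
wrist_force: [-1.5, -0.4, 1.5]
width: 0.0003
finger_force: 0.7
```

Request:
drive_tool(deltas="0 0 0.01 0 0 0 0; 0 0 0.02 0 0 0 0; 0 0 0.02 0 0 0 0")

```text
time: 7.95
tool_pos: [0.5851, 0.0349, 0.0675]
ee_rot: [3.142, -0.001, -0.116]
wrist_force: [-3.8, 0.0, 8.0]
width: 0.0003
finger_force: 4.0
```

Request:
drive_tool(deltas="0 0 -0.3 0 0 0 0; 0 0 -0.6 0 0 0 0; -0.3 0 -1 0 0 0 0; -0.6 0 -1 0 0 0 0; -1 0 -1 0 0 0 0")

```text
time: 8.45
tool_pos: [0.4864, 0.0465, 0.1672]
ee_rot: [-3.141, -0.005, -0.117]
wrist_force: [0.5, -0.0, -0.0]
width: 0.0008
finger_force: 0.0
```

Request:
drive_tool(deltas="-0.4 0 0 0 0 0 0; -0.8 0 -0.2 0 0 0 0; -1 0 -0.5 0 0 0 0; -1 0 -0.5 0 0 0 0; -1 0 -0.5 0 0 0 0")

```text
time: 8.95
tool_pos: [0.3868, 0.0582, 0.2161]
ee_rot: [-3.141, -0.003, -0.116]
wrist_force: [0.4, -0.6, 0.3]
width: 0.0003
finger_force: 0.0
```

Run:
```python
from h import *
o=robot.get_obs();print(o['tool_pos'],o['wrist_force'])
a,b=cv2.imread('pics/scene0.png'),None
s=snapshot("scene");b=s['img'][:,:,::-1]
f=lambda i:cv2.resize(i[240:320,270:370],(400,320),interpolation=cv2.INTER_CUBIC)
cv2.imwrite('pics/s6.png',np.hstack([f(a),f(b)]))
for c in("scene","top"):
  s=snapshot(c)
  for n,z in dict(lever_knob=.046,rocker_end=.069,jar=0,vial=0,forceps=0,dish=.06).items():
    for r in finder.landmark_of(c,n)[:2]:print(c,n,r['xy'],round(r['confidence'],2),atz(s,r['xy'],z).round(4),toscope(atz(s,r['xy'],z)).round(4))
```

```text
[0.38681201 0.05822317 0.21613196] [ 0.44635739 -0.62823007  0.25219569]
scene lever_knob [300.6, 257.2] 0.63 [ 0.5147 -0.0743  0.046 ] [-0.1925 -0.0115]
scene rocker_end [324.2, 293.1] 0.55 [0.5957 0.043  0.069 ] [-0.1256  0.1144]
scene jar [370.5, 321.1] 0.65 [0.539  0.1053 0.    ] [-0.1891  0.1697]
scene jar [298.2, 257.2] 0.45 [ 0.4683 -0.1183  0.    ] [-0.2335 -0.0606]
scene vial [268.6, 247.8] 0.78 [ 0.4807 -0.1878  0.    ] [-0.2131 -0.1281]
scene forceps [308.0, 400.0] 0.93 [0.7485 0.129  0.    ] [0.0162 0.2175]
scene dish [227.1, 303.4] 0.7 [ 0.71   -0.0753  0.06  ] [0.0017 0.0102]
top lever_knob [383.3, 311.0] 0.47 [ 0.521  -0.0687  0.046 ] [-0.1869 -0.0052]
top rocker_end [330.7, 268.8] 0.75 [0.5905 0.0335 0.069 ] [-0.1297  0.1044]
top jar [293.3, 299.5] 0.71 [0.5381 0.103  0.    ] [-0.1898  0.1673]
top vial [440.4, 334.0] 0.69 [ 0.4885 -0.1849  0.    ] [-0.2057 -0.1243]
top vial [391.3, 223.1] 0.57 [ 0.7044 -0.0834  0.    ] [-0.003   0.0015]
top forceps [287.5, 199.3] 0.77 [0.7422 0.1297 0.    ] [0.0098 0.2175]
```

View pics/s6.png

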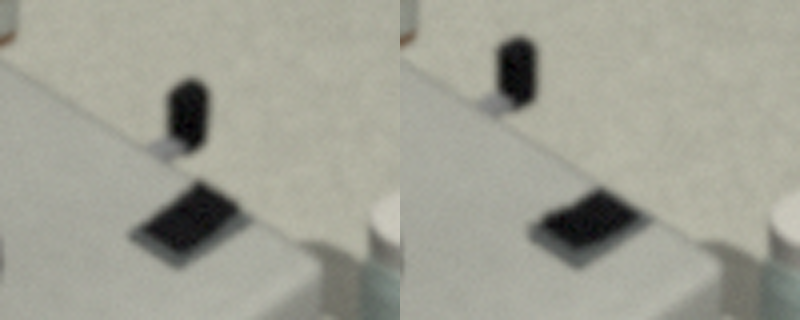

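Run:
```python
from h import *
a=cv2.imread('pics/scene0.png');s=snapshot("scene");b=s['img'][:,:,::-1]
q=[]
for i in(a,b):
    n,l,st,c=cv2.connectedComponentsWithStats((i[240:285,285:335].max(2)<60).astype('uint8'))
    k=1+st[1:,4].argmax();q.append(c[k]+[285,240]);print(st[k],q[-1])
p=[toscope(atz(s,x,.046)) for x in q];print(p,p[1]-p[0])
```

```text
[ 28  21   8  16 111] [316.67567568 268.1981982 ]
[ 10  11   8  15 105] [298.71428571 257.6       ]
[array([-0.18921244,  0.03469435]), array([-0.18901159, -0.01311145])] [ 0.00020085 -0.0478058 ]
```

Lever travelled 47.8 mm, and the rocker is tipped. Handing in.

```bash
python3 -c "
from h import *
print(robot.close_job())"
```

```text
the job is handed in; nothing more can be done
None
```

I pushed the contrast lever 47.8 mm (measured in the images) to its second stop and tipped the lamp rocker on; the jar, vial, forceps and dish show no real movement in the images, the arm is clear, and the job is handed in with no verdict returned.

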